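# Set the extraction damper to its half-way click stop

## Task

Two fume-extraction dampers stand on the welding bench, both shut. Slide the shutter of the wider one towards open until it clicks into its next stop, somewhere near half way, and let go so that it stays there by itself; do not let it run on through to fully open. Leave the narrow damper shut and do not disturb the loose things nearby.

Things in the scene. Friction and masses are not known exactly. Their poses are not given: they have to be found in the camera images.
- wide_gate: wide damper: fixed grey box 230 mm long (y), x from -50 to +92 mm, a steel shutter plate 84 mm wide, 84 mm long on top. Origin: on the bench under the deck's centre; +y = opening way. Deck at z = 50 mm with a 60 mm port at y = -40 mm, rails to z = 60, closed cover on the +x side (from x = 50 mm) to z = 75. Spigot juts 28 mm at the -y end. The two differ only in width; either may be the left one.
- wide_handle (a point): point on the wide shutter's handle, an upright black blade 44 mm wide (x), 14 mm thick (y, along the slide), top 105 mm above the bench. The point is 87 mm above the bench, on the blade's centre over the plate's centre; fingers have free room on both y faces down to 62 mm above the bench. Axes as the damper's.
- wide_shutter (a joint): shutter slide, m: 0 shut, 0.080 fully open. Its one stop lies unseen somewhere from 0.022 to 0.058, set differently each time. From shut it resists with a steady 2 to 4 N and springs back shut if let go; from 4 mm before the stop's middle it pulls forward instead, by 8 N or more (the click); past the middle it resists up to 14 N. Let go within 3 mm of the middle it centres and stays; over 5 mm past, it jumps fully open.
- narrow_gate: narrow damper: fixed grey box 230 mm long (y), x from -34 to +76 mm, a steel shutter plate 52 mm wide, 84 mm long on top. Origin: on the bench under the deck's centre; +y = opening way. Deck at z = 50 mm with a 34 mm port at y = -40 mm, rails to z = 60, closed cover on the +x side (from x = 34 mm) to z = 75. Spigot juts 28 mm at the -y end. The two differ only in width; either may be the left one.
- narrow_handle (a point): point on the narrow shutter's handle, an upright black blade 12 mm wide (x), 14 mm thick (y, along the slide), top 105 mm above the bench. The point is 87 mm above the bench, on the blade's centre over the plate's centre; fingers have free room on both y faces down to 62 mm above the bench. Axes as the damper's.
- narrow_shutter (a joint): slide of the narrow shutter, m: 0 shut, 0.080 fully open; springs back shut from small pushes. To be left shut.
- flux_bottle: bystander: small white bottle with a blue nozzle, 39 mm across, 94 mm tall, loose, beyond the +y end of the left-hand damper; origin under its centre
- wipe_tin: bystander: round tin with a dark green lid, 67 mm across, 27 mm tall, loose, beyond the -y end of the right-hand damper; origin under its centre
- tape_roll: bystander: roll of amber tape lying flat, 86 mm across, 20 mm tall, loose, behind the bottle; origin under its centre

How it is judged (in metres and radians):
At the end, for the whole second after the job is handed in: The wide damper's shutter rests, let go, in its half-way stop (joint between 0.018 and 0.062, slower than 0.01 m/s; nothing else holds it there), and the narrow shutter is shut (joint below 0.006) (value of joint wide_shutter between 0.018 and 0.062 m and velocity of joint wide_shutter between -0.01 and 0.01 m/s and value of joint narrow_shutter below 0.006 m); the robot touches nothing.
It fails at once if the wide shutter runs through towards fully open (past 0.072) (value of joint wide_shutter above 0.072 m).
It fails at once if the narrow damper's shutter is opened (more than 0.012) (value of joint narrow_shutter above 0.012 m).
It fails at once if the flux bottle is shifted more than 30 mm or tipped (distance of flux_bottle from where it was at the start of the episode above 0.03 m or angle between flux_bottle's own z axis and vertical above 0.4 rad).
It fails at once if the wipe tin is shifted more than 30 mm or tipped (distance of wipe_tin from where it was at the start of the episode above 0.03 m or angle between wipe_tin's own z axis and vertical above 0.4 rad).
It fails at once if the tape roll is shifted more than 30 mm or tipped (distance of tape_roll from where it was at the start of the episode above 0.03 m or angle between tape_roll's own z axis and vertical above 0.4 rad).
It also fails if it takes over 51 s, if anything falls off the work surface, if the arm or the gripper's body presses on something with over 40 N, if the wrist force passes 120 N, or if a joint passes its speed limit or range.

## Robot

A 6-joint arm with a two-finger parallel gripper is mounted at the origin on a cart in front of the work surface, level with it; the furniture and walls round the work are solid. World frame = base frame: x ahead of the robot, y to its left, z up, the work surface at z = 0. Lengths are in mm, angles in degrees, forces in N, time in s.
With the tool pointing down it reaches from about 350 to 850 mm from the base axis. Payload 8.1 kg.
Tool frame: the origin (TCP) lies midway between the tips of the shut fingers; the grasp point (between the pads) lies 19 mm behind it; z points along the fingers, y is the line along which they close (so a half turn about z gives the same grasp; the last joint's range is limited). The gripper opens to 85 mm and grips with 20 to 120 N. Pads are 22 mm wide; open, the fingers measure 114 mm over their backs; the gripper's body (76 mm by 85 mm) begins 54 mm behind the grasp point. The pads swing forward as they close: fully open they stand 13 mm farther back than shut.
Start: joints at [-76.398, 7.471, 85.268, -0, 87.261, -4.893], TCP at [190.354, -569.008, 231.292] pointing down, gripper open.
Joint ranges: [-169.43, 169.43], [-51.17, 129.36], [1.28, 143.12], [-76.62, 256.62], [0, 156.53], [-152.29, 152.29]. Speed limits (degrees/s): [136.94, 136.94, 159.86, 180, 180, 180].

## Interface

Orientations are given as [roll, pitch, yaw] about the fixed x, y, z axes, in that order (R = Rz(yaw) Ry(pitch) Rx(roll)).
In Python, from bench import sense, snapshot, camera_params, hand_in, masks_of, pinpoint gives the robot as it stands.
- The arm moves only by the tool step_arm, never from a script. Its argument "targets" is a list of rows, each an object with "angular": the turn, a rotation vector about the tool's x, y, z scaled (see below), a list of three; "dp": the shift along the tool's x, y, z scaled (see below), a list of three; "fingers": the closure, from 0 (fully open) to 1 (shut). A call has exactly 8 rows; each row is the pose to reach, as a shift and turn from the pose commanded when the call began, along the tool's axes at that moment, turning the shorter way round; what a row does not reach only later rows make up. The controller multiplies each number of a shift by 0.2 m and each number of a turn by 180 degrees. A row lasts 1/8 s, in which the tool goes at most 62.5 mm and 10.7 degrees, less where a joint would pass 70% of its speed; a pose out of reach is approached as far as the arm can. A call with a number of a shift or a turn outside -1 to 1 is refused whole. A call with a gripper value outside its range is refused whole. The fingers move at their own pace and stop on an object; "newtons" is the grip in N (left out, the last holds). Time passes only in rows, so rows that repeat a pose let the fingers close, or fill a call up. It gives the time, the measured TCP pose, the force, the opening and the grip force at its end, in the units of the state.
- sense(): the state, without advancing time (a new reading comes with each control period).
- snapshot(name): name is "scene" or "top" or "wrist"; returns the picture (420x560x3 uint8, blue, green, red); there is no depth.
- camera_params(name): a dict with "vfov" (degrees; the focal length in pixels is half the picture's height over the tangent of half this angle, whatever the lens; pixels are square), "cx", "cy" (the principal point, pixels), "R" (3x3) and "t" (3): a world point X has camera coordinates R X + t. Camera axes: x right, y down, z forward; pixel columns grow to the right and rows downward; lengths in mm; the calibration is good to about 2 mm. A picture is of the moment at which its call begins: read the wrist's pose just before it. camera_params takes no time and is no camera call; for the wrist camera it gives the pose at the moment of the call.
- hand_in(): hands the job in; it is judged then, once.
Trained networks look in the newest picture that a camera, given by its name, has taken for a name from the list of things; names that differ only in an ending like _2 or _b are one class to them, and where a whole thing is asked for, a point or a joint stands for the part that bears it (a point fixed in the world has none). Each returns a list of dicts, best first, with "conf" (0 to 1); they miss things now and then, are a little off and sometimes report something else, mostly with a low value. They report only what shows in the picture. A call takes as long as a camera call.
- masks_of(camera, label): "pixels" (420x560 bool, what is visible of it) and "at" ([column, row] in pixels, amid what is visible of it).
- pinpoint(camera, label): "at" ([column, row] in pixels: a listed point, or the origin of a listed thing).
The state is a dict: "time": time; "joint_pos": joint angles; "qd": joint speeds; "joint_efforts": joint torques, N m; "tool_pos": TCP position; "tcp_rot": TCP orientation; "ft_force": force on the tool from outside, world axes, zero at the start; "wrist_torque": the same for the moment, N m; "finger_gap": finger opening in mm; "grip_force": force on a finger pad.
Only numpy, scipy, OpenCV 4.12 (cv2) and the standard library are available. Lean on these libraries where they do the work, as an engineer would, in place of code of your own. Each camera call takes 0.05 s, during which the arm holds its last target. There are 200 camera calls.

## Working session

There is one attempt and no reset: what is moved stays moved. The work goes in short steps, Python scripts to look and compute and a tool call to move; the robot and the scene stay as the last step left them, time stands still between calls to the robot, and variables do not carry over. Pictures are saved under pics/ and viewed, at most 10 in all, crops included, and the job is handed in when it is done.

Besides the shell and the picture viewer there is one more tool, called after ">>>" as name([rows], argument=value, ...), one row to a line, values as JSON. step_arm: Moves the arm, as the interface text tells. Its arguments: {"type":"object","properties":{"targets":{"type":"array","items":{"type":"object","properties":{"angular":{"type":"array","items":{"type":"number","minimum":-1,"maximum":1}},"dp":{"type":"array","items":{"type":"number","minimum":-1,"maximum":1}},"fingers":{"type":"number"}}}},"newtons":{"type":"number"}},"required":["targets"]}

```bash
mkdir -p pics; cat > h.py <<'E'
import numpy as np, cv2
from bench import *
def K(c):
    p=camera_params(c); f=210/np.tan(np.radians(p['vfov'])/2); return p,f
def back(c,uv,z):
    p,f=K(c); R=np.array(p['R']);t=np.array(p['t'])
    d=R.T@np.array([(uv[0]-p['cx'])/f,(uv[1]-p['cy'])/f,1]); o=-R.T@t
    return o+d*(z-o[2])/d[2]
E
python3 - <<'E'
from h import *
for c in ('top','scene'):
    im=snapshot(c); cv2.imwrite(f'pics/{c}1.png',im)
    p,f=K(c); print(c,p)
    for n,z in (('wide_gate',0),('wide_handle',87),('narrow_gate',0),('narrow_handle',87),('flux_bottle',0),('wipe_tin',0),('tape_roll',0)):
        for r in pinpoint(c,n)[:2]: print(n,round(r['conf'],2),np.round(r['at']),np.round(back(c,r['at'],z),1))
print(sense())
E
```

```text
top {'vfov': 57.21621913211398, 'cx': 276.10520438882526, 'cy': 204.26040714175736, 'R': array([[-0.00474614, -0.99995532,  0.00817466],
       [-0.99715813,  0.0041179 , -0.07522441],
       [ 0.07518738, -0.00850846, -0.99713312]]), 't': array([ -18.41526244,  508.38956558, 1033.26434071])}
wide_gate 0.72 [328. 199.] [ 525. -166.    0.]
wide_handle 0.78 [346. 194.] [ 527.8 -198.5   87. ]
narrow_gate 0.86 [202. 202.] [517.5 184.4   0. ]
narrow_handle 0.7 [211. 201.] [512.2 145.2  87. ]
flux_bottle 0.68 [120. 242.] [407.3 411.    0. ]
wipe_tin 0.66 [416. 220.] [ 463.9 -411.4    0. ]
wipe_tin 0.2 [343. 193.] [ 540.  -208.4    0. ]
tape_roll 0.62 [138. 190.] [551.4 363.4   0. ]
scene {'vfov': 47.94972072948253, 'cx': 278.9236954859738, 'cy': 207.10681152478216, 'R': array([[-0.85715337, -0.51504927, -0.00351411],
       [-0.34259533,  0.57522074, -0.74279845],
       [ 0.38459919, -0.63548827, -0.66950587]]), 't': array([ 404.86813901,  225.91501957, 1342.02064809])}
wide_gate 0.81 [290. 192.] [ 527.  -168.3    0. ]
wide_handle 0.93 [296. 171.] [ 515.9 -183.3   87. ]
narrow_gate 0.72 [
[... 215 characters left out ...]
4.8   0. ]
{'time': 0.8, 'joint_pos': array([-7.63975963e+01,  7.46777865e+00,  8.52679931e+01, -1.02387745e-03,
        8.72617939e+01, -4.89167042e+00]), 'qd': array([ 0.0431897 ,  0.06415527, -0.07820925,  0.00671069,  0.01870223,
       -0.04322783]), 'joint_efforts': array([-7.22441855e-04, -5.69256878e+01, -5.00833046e+01, -2.49355371e-04,
        9.50258000e-04,  2.15942856e-05]), 'tool_pos': array([ 190.35366691, -569.00812204,  231.32571371]), 'tcp_rot': array([1.79997662e+02, 1.22656871e-03, 1.84941230e+01]), 'ft_force': array([ 0.77935823,  0.10149312, -0.77401426]), 'wrist_torque': array([-0.01316994, -0.04783619,  0.04105274]), 'grip_force': 0.0, 'finger_gap': 85.43211589440764}
```

```bash
python3 -c "
import cv2
a=cv2.imread('pics/top1.png')[130:280,80:460];cv2.imwrite('pics/top1c.png',cv2.resize(a,None,fx=2.1,fy=2.1,interpolation=2))"
```

```text
(no output)
```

View pics/top1c.png

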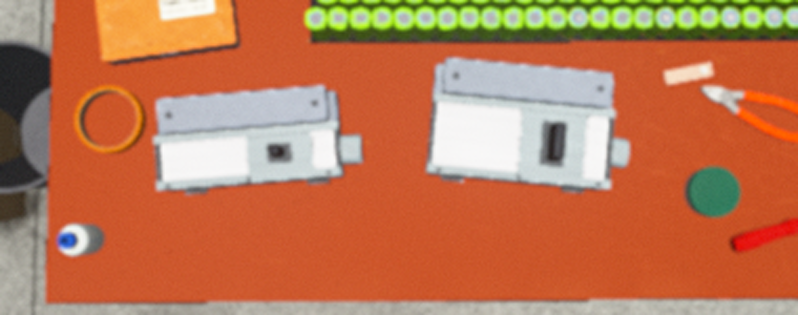

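View pics/scene1.png

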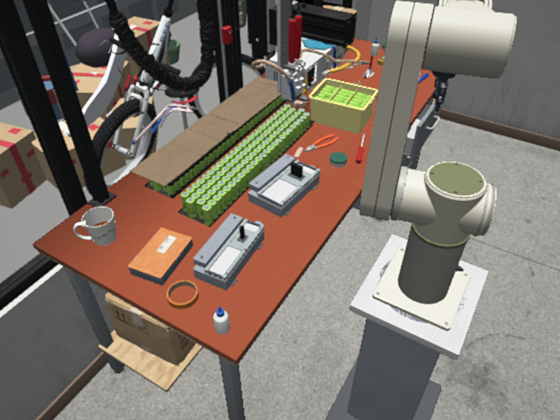

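The wide damper is the right-hand one (blade at about pixel 343,198 in the top view). Its opening way is image-left (+y), with a yaw of about -5°. I'll go above it and look from near.

>>> step_arm([
  {"dp": [0.25,-0.14,0],"angular": [0,0,0],"fingers": 0},
  {"dp": [0.5,-0.28,0],"angular": [0,0,0],"fingers": 0},
  {"dp": [0.75,-0.42,0],"angular": [0,0,0.04],"fingers": 0},
  {"dp": [1,-0.56,0],"angular": [0,0,0.08],"fingers": 0},
  {"dp": [1,-0.56,0],"angular": [0,0,0.13],"fingers": 0},
  {"dp": [1,-0.56,0],"angular": [0,0,0.13],"fingers": 0},
  {"dp": [1,-0.56,0],"angular": [0,0,0.13],"fingers": 0},
  {"dp": [1,-0.56,0],"angular": [0,0,0.13],"fingers": 0},
])

```text
time: 1.8
tool_pos: [344.0, -399.9, 231.2]
tcp_rot: [-180.0, 0.0, -4.9]
ft_force: [0.2, -0.1, -0.3]
finger_gap: 85.1
grip_force: 0.0
```

>>> step_arm([
  {"dp": [0.2,-0.25,0],"angular": [0,0,0],"fingers": 0},
  {"dp": [0.4,-0.5,0],"angular": [0,0,0],"fingers": 0},
  {"dp": [0.6,-0.75,0],"angular": [0,0,0],"fingers": 0},
  {"dp": [0.8,-1,0],"angular": [0,0,0],"fingers": 0},
  {"dp": [0.8,-1,0],"angular": [0,0,0],"fingers": 0},
  {"dp": [0.8,-1,0],"angular": [0,0,0],"fingers": 0},
  {"dp": [0.8,-1,0],"angular": [0,0,0],"fingers": 0},
  {"dp": [0.8,-1,0],"angular": [0,0,0],"fingers": 0},
])

```text
time: 2.8
tool_pos: [520.3, -215.1, 231.4]
tcp_rot: [180.0, -0.0, -5.0]
ft_force: [0.8, 0.8, -0.6]
finger_gap: 85.4
grip_force: 0.0
```

```bash
python3 - <<'E'
from h import *
s=sense(); im=snapshot('wrist'); cv2.imwrite('pics/w1.png',im)
print(s['tool_pos'],s['tcp_rot'],camera_params('wrist'))
for n,z in (('wide_gate',0),('wide_handle',87)):
    for r in pinpoint('wrist',n)[:2]: print(n,r['conf'],r['at'],back('wrist',r['at'],z))
for r in masks_of('wrist','wide_handle')[:2]:
    m=r['pixels']; ys,xs=np.nonzero(m); print('mask',r['conf'],r['at'],xs.min(),xs.max(),ys.min(),ys.max())
E
```

```text
[ 520.27204674 -215.06189782  231.37002492] [ 1.79988604e+02 -1.07336698e-03 -5.02002688e+00] {'vfov': 61.75394764277884, 'cx': 277.3280332003961, 'cy': 217.6974702453941, 'R': array([[-0.08750528, -0.9961635 , -0.00105414],
       [-0.95359459,  0.08345979,  0.2892954 ],
       [-0.28809754,  0.0263201 , -0.95723929]]), 't': array([-167.5296645,  477.7815568,  535.6744539])}
wide_gate 0.84 [227.2, 181.6] [ 528.01090161 -159.9985432     0.        ]
wide_handle 0.56 [254.1, 202.2] [ 524.32117931 -194.25405181   87.        ]
mask 0.72 [255.0, 191.8] 212 304 153 235
mask 0.57 [14.9, 214.0] 0 40 170 249
```

View pics/w1.png

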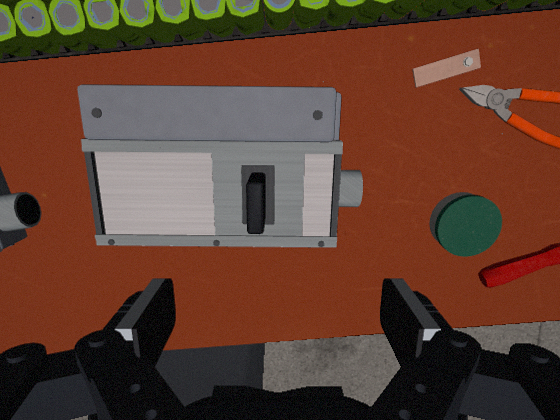

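```bash
python3 - <<'E'
from h import *
for uv in [(257,178),(256,233),(248,205),(266,205),(257,205)]: print(uv,back('wrist',uv,105))
for uv in [(97,237),(336,237),(83,141),(341,142)]: print(uv,back('wrist',uv,60))
for uv in [(79,87),(336,89)]: print(uv,back('wrist',uv,75))
a=cv2.imread('pics/w1.png')[140:260,190:350];cv2.imwrite('pics/w1c.png',cv2.resize(a,None,fx=4.5,fy=4.5,interpolation=2))
E
```

```text
(257, 178) [ 547.90956183 -199.99452737  105.        ]
(256, 233) [ 503.10063931 -194.52269141  105.        ]
(248, 205) [ 527.01935787 -190.65205716  105.        ]
(266, 205) [ 525.78680835 -204.86765275  105.        ]
(257, 205) [ 526.40306466 -197.76006775  105.        ]
(97, 237) [496.69597681 -39.06856806  60.        ]
(336, 237) [ 477.08202621 -265.5834556    60.        ]
(83, 141) [585.78764157 -47.82902365  60.        ]
(341, 142) [ 565.32150247 -273.3697053    60.        ]
(79, 87) [628.17301018 -63.29840613  75.        ]
(336, 89) [ 608.81306156 -268.27894008   75.        ]
```

View pics/w1c.png

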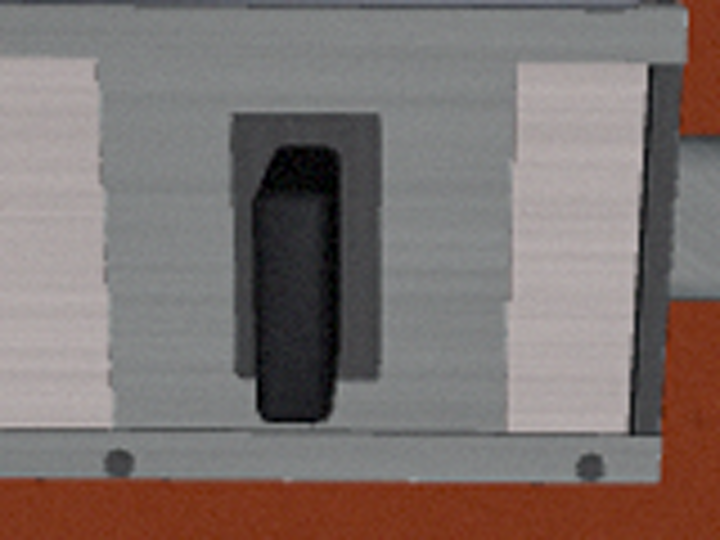

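>>> step_arm([
  {"dp": [0.007,-0.096,0.05],"angular": [0,0,0],"fingers": 0},
  {"dp": [0.007,-0.096,0.2],"angular": [0,0,0],"fingers": 0},
  {"dp": [0.007,-0.096,0.35],"angular": [0,0,0],"fingers": 0},
  {"dp": [0.007,-0.096,0.5],"angular": [0,0,0],"fingers": 0},
  {"dp": [0.007,-0.096,0.65],"angular": [0,0,0],"fingers": 0},
  {"dp": [0.007,-0.096,0.75],"angular": [0,0,0],"fingers": 0},
  {"dp": [0.007,-0.096,0.805],"angular": [0,0,0],"fingers": 0},
  {"dp": [0.007,-0.096,0.805],"angular": [0,0,0],"fingers": 0},
])

```text
time: 4.0
tool_pos: [523.8, -194.3, 69.8]
tcp_rot: [-180.0, 0.1, -4.9]
ft_force: [0.6, -0.0, 1.2]
finger_gap: 85.5
grip_force: 0.0
```

```bash
python3 - <<'E'
from h import *
s=sense(); im=snapshot('wrist'); cv2.imwrite('pics/w2.png',im)
print(s['tool_pos'],s['ft_force'])
E
```

```text
[ 523.81055153 -194.34829924   69.80760797] [ 0.58744645 -0.04081052  1.17282958]
```

View pics/w2.png

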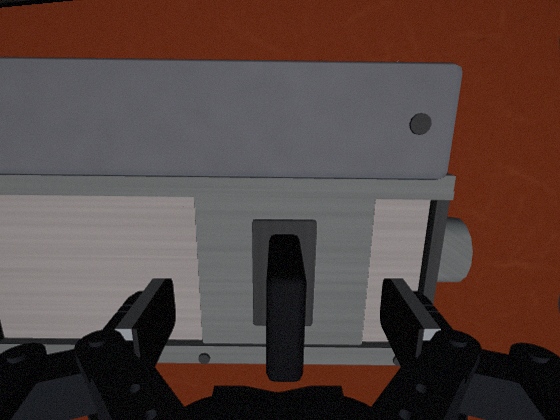

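The blade stands between the pads, about 2 mm towards image right (-y). I'll correct for that and close gently.

>>> step_arm([
  {"dp": [0,0.01,0],"angular": [0,0,0],"fingers": 0},
  {"dp": [0,0.01,0],"angular": [0,0,0],"fingers": 0.5},
  {"dp": [0,0.01,0],"angular": [0,0,0],"fingers": 1},
  {"dp": [0,0.01,0],"angular": [0,0,0],"fingers": 1},
  {"dp": [0,0.01,0],"angular": [0,0,0],"fingers": 1},
  {"dp": [0,0.01,0],"angular": [0,0,0],"fingers": 1},
  {"dp": [0,0.01,0],"angular": [0,0,0],"fingers": 1},
  {"dp": [0,0.01,0],"angular": [0,0,0],"fingers": 1},
], newtons=25)

```text
time: 5.05
tool_pos: [523.9, -196.9, 70.4]
tcp_rot: [180.0, -0.0, -4.9]
ft_force: [-1.7, -2.1, 2.3]
finger_gap: 13.5
grip_force: 27.3
```

>>> step_arm([
  {"dp": [0,0,0],"angular": [0,0,0],"fingers": 1},
  {"dp": [0,-0.016,0],"angular": [0,0,0],"fingers": 1},
  {"dp": [0,-0.032,0],"angular": [0,0,0],"fingers": 1},
  {"dp": [0,-0.048,0],"angular": [0,0,0],"fingers": 1},
  {"dp": [0,-0.064,0],"angular": [0,0,0],"fingers": 1},
  {"dp": [0,-0.08,0],"angular": [0,0,0],"fingers": 1},
  {"dp": [0,-0.08,0],"angular": [0,0,0],"fingers": 1},
  {"dp": [0,-0.08,0],"angular": [0,0,0],"fingers": 1},
], newtons=45)

```text
time: 6.05
tool_pos: [525.4, -181.0, 70.4]
tcp_rot: [180.0, -0.0, -4.9]
ft_force: [-1.1, -3.2, 2.1]
finger_gap: 13.5
grip_force: 47.3
```

>>> step_arm([
  {"dp": [0,-0.007,0],"angular": [0,0,0],"fingers": 1},
  {"dp": [0,-0.015,0],"angular": [0,0,0],"fingers": 1},
  {"dp": [0,-0.015,0],"angular": [0,0,0],"fingers": 1},
  {"dp": [0,-0.015,0],"angular": [0,0,0],"fingers": 1},
  {"dp": [0,-0.015,0],"angular": [0,0,0],"fingers": 1},
  {"dp": [0,-0.015,0],"angular": [0,0,0],"fingers": 1},
  {"dp": [0,-0.015,0],"angular": [0,0,0],"fingers": 1},
  {"dp": [0,-0.015,0],"angular": [0,0,0],"fingers": 1},
])

```text
time: 7.05
tool_pos: [525.7, -177.8, 70.4]
tcp_rot: [-180.0, -0.0, -4.9]
ft_force: [1.2, -3.1, 2.4]
finger_gap: 13.5
grip_force: 47.4
```

>>> step_arm([
  {"dp": [0,-0.007,0],"angular": [0,0,0],"fingers": 1},
  {"dp": [0,-0.015,0],"angular": [0,0,0],"fingers": 1},
  {"dp": [0,-0.015,0],"angular": [0,0,0],"fingers": 1},
  {"dp": [0,-0.015,0],"angular": [0,0,0],"fingers": 1},
  {"dp": [0,-0.015,0],"angular": [0,0,0],"fingers": 1},
  {"dp": [0,-0.015,0],"angular": [0,0,0],"fingers": 1},
  {"dp": [0,-0.015,0],"angular": [0,0,0],"fingers": 1},
  {"dp": [0,-0.015,0],"angular": [0,0,0],"fingers": 1},
])

```text
time: 8.05
tool_pos: [526.0, -174.9, 70.4]
tcp_rot: [180.0, -0.0, -4.9]
ft_force: [2.2, -5.2, 2.8]
finger_gap: 13.6
grip_force: 47.5
```

>>> step_arm([
  {"dp": [0,-0.007,0],"angular": [0,0,0],"fingers": 1},
  {"dp": [0,-0.015,0],"angular": [0,0,0],"fingers": 1},
  {"dp": [0,-0.015,0],"angular": [0,0,0],"fingers": 1},
  {"dp": [0,-0.015,0],"angular": [0,0,0],"fingers": 1},
  {"dp": [0,-0.015,0],"angular": [0,0,0],"fingers": 1},
  {"dp": [0,-0.015,0],"angular": [0,0,0],"fingers": 1},
  {"dp": [0,-0.015,0],"angular": [0,0,0],"fingers": 1},
  {"dp": [0,-0.015,0],"angular": [0,0,0],"fingers": 1},
])

```text
time: 9.05
tool_pos: [526.3, -171.9, 70.4]
tcp_rot: [180.0, -0.0, -4.9]
ft_force: [2.6, -4.4, 2.6]
finger_gap: 13.6
grip_force: 47.5
```

>>> step_arm([
  {"dp": [0,-0.007,0],"angular": [0,0,0],"fingers": 1},
  {"dp": [0,-0.015,0],"angular": [0,0,0],"fingers": 1},
  {"dp": [0,-0.015,0],"angular": [0,0,0],"fingers": 1},
  {"dp": [0,-0.015,0],"angular": [0,0,0],"fingers": 1},
  {"dp": [0,-0.015,0],"angular": [0,0,0],"fingers": 1},
  {"dp": [0,-0.015,0],"angular": [0,0,0],"fingers": 1},
  {"dp": [0,-0.015,0],"angular": [0,0,0],"fingers": 1},
  {"dp": [0,-0.015,0],"angular": [0,0,0],"fingers": 1},
])

```text
time: 10.05
tool_pos: [526.5, -168.9, 70.4]
tcp_rot: [180.0, -0.0, -4.9]
ft_force: [4.0, -5.3, 2.2]
finger_gap: 13.7
grip_force: 47.5
```

>>> step_arm([
  {"dp": [0.002,-0.007,0],"angular": [0,0,0],"fingers": 1},
  {"dp": [0.002,-0.015,0],"angular": [0,0,0],"fingers": 1},
  {"dp": [0.002,-0.015,0],"angular": [0,0,0],"fingers": 1},
  {"dp": [0.002,-0.015,0],"angular": [0,0,0],"fingers": 1},
  {"dp": [0.002,-0.015,0],"angular": [0,0,0],"fingers": 1},
  {"dp": [0.002,-0.015,0],"angular": [0,0,0],"fingers": 1},
  {"dp": [0.002,-0.015,0],"angular": [0,0,0],"fingers": 1},
  {"dp": [0.002,-0.015,0],"angular": [0,0,0],"fingers": 1},
])

```text
time: 11.05
tool_pos: [526.9, -166.0, 70.4]
tcp_rot: [180.0, 0.0, -4.9]
ft_force: [0.4, -4.4, 5.1]
finger_gap: 13.4
grip_force: 47.9
```

>>> step_arm([
  {"dp": [0.001,-0.007,0],"angular": [0,0,0],"fingers": 1},
  {"dp": [0.001,-0.015,0],"angular": [0,0,0],"fingers": 1},
  {"dp": [0.001,-0.015,0],"angular": [0,0,0],"fingers": 1},
  {"dp": [0.001,-0.015,0],"angular": [0,0,0],"fingers": 1},
  {"dp": [0.001,-0.015,0],"angular": [0,0,0],"fingers": 1},
  {"dp": [0.001,-0.015,0],"angular": [0,0,0],"fingers": 1},
  {"dp": [0.001,-0.015,0],"angular": [0,0,0],"fingers": 1},
  {"dp": [0.001,-0.015,0],"angular": [0,0,0],"fingers": 1},
])

```text
time: 12.05
tool_pos: [527.2, -162.5, 70.4]
tcp_rot: [-180.0, 0.0, -4.9]
ft_force: [-1.1, -2.8, 6.9]
finger_gap: 13.3
grip_force: 48.1
```

>>> step_arm([
  {"dp": [0,-0.005,0],"angular": [0,0,0],"fingers": 1},
  {"dp": [0,-0.01,0],"angular": [0,0,0],"fingers": 1},
  {"dp": [0,-0.01,0],"angular": [0,0,0],"fingers": 1},
  {"dp": [0,-0.01,0],"angular": [0,0,0],"fingers": 1},
  {"dp": [0,-0.01,0],"angular": [0,0,0],"fingers": 1},
  {"dp": [0,-0.01,0],"angular": [0,0,0],"fingers": 1},
  {"dp": [0,-0.01,0],"angular": [0,0,0],"fingers": 1},
  {"dp": [0,-0.01,0],"angular": [0,0,0],"fingers": 1},
])

```text
time: 13.05
tool_pos: [527.6, -158.2, 70.4]
tcp_rot: [-179.8, 0.0, -4.8]
ft_force: [0.3, 9.3, 9.4]
finger_gap: 13.3
grip_force: 48.2
```

>>> step_arm([
  {"dp": [0,-0.005,0],"angular": [0,0,0],"fingers": 1},
  {"dp": [0,-0.005,0],"angular": [0,0,0],"fingers": 1},
  {"dp": [0,-0.005,0],"angular": [0,0,0],"fingers": 1},
  {"dp": [0,-0.005,0],"angular": [0,0,0],"fingers": 1},
  {"dp": [0,-0.005,0],"angular": [0,0,0],"fingers": 1},
  {"dp": [0,-0.005,0],"angular": [0,0,0],"fingers": 1},
  {"dp": [0,-0.005,0],"angular": [0,0,0],"fingers": 1},
  {"dp": [0,-0.005,0],"angular": [0,0,0],"fingers": 1},
])

```text
time: 14.05
tool_pos: [527.7, -157.7, 70.4]
tcp_rot: [-179.8, 0.0, -4.9]
ft_force: [0.3, 6.5, 7.8]
finger_gap: 13.6
grip_force: 48.2
```

>>> step_arm([
  {"dp": [0,-0.005,0],"angular": [0,0,0],"fingers": 1},
  {"dp": [0,-0.008,0],"angular": [0,0,0],"fingers": 1},
  {"dp": [0,-0.008,0],"angular": [0,0,0],"fingers": 1},
  {"dp": [0,-0.008,0],"angular": [0,0,0],"fingers": 1},
  {"dp": [0,-0.008,0],"angular": [0,0,0],"fingers": 1},
  {"dp": [0,-0.008,0],"angular": [0,0,0],"fingers": 1},
  {"dp": [0,-0.008,0],"angular": [0,0,0],"fingers": 1},
  {"dp": [0,-0.008,0],"angular": [0,0,0],"fingers": 1},
])

```text
time: 15.05
tool_pos: [527.7, -157.2, 70.4]
tcp_rot: [-179.9, 0.0, -4.9]
ft_force: [0.2, 1.6, 7.4]
finger_gap: 13.4
grip_force: 48.1
```

The force has crossed from forward pull to about zero, so the shutter is centred in the stop. I'll open the fingers.

>>> step_arm([
  {"dp": [0,0,0],"angular": [0,0,0],"fingers": 1},
  {"dp": [0,0,0],"angular": [0,0,0],"fingers": 1},
  {"dp": [0,0,0],"angular": [0,0,0],"fingers": 0.6},
  {"dp": [0,0,0],"angular": [0,0,0],"fingers": 0.4},
  {"dp": [0,0,0],"angular": [0,0,0],"fingers": 0},
  {"dp": [0,0,0],"angular": [0,0,0],"fingers": 0},
  {"dp": [0,0,0],"angular": [0,0,0],"fingers": 0},
  {"dp": [0,0,0],"angular": [0,0,0],"fingers": 0},
], newtons=20)

```text
time: 16.05
tool_pos: [527.8, -158.4, 70.3]
tcp_rot: [180.0, -0.0, -4.9]
ft_force: [-0.1, 0.6, -0.3]
finger_gap: 85.5
grip_force: 0.0
```

```bash
python3 - <<'E'
from h import *
s=sense(); im=snapshot('wrist'); cv2.imwrite('pics/w3.png',im)
print(s['tool_pos'],s['ft_force'],s['finger_gap'])
E
```

```text
[ 527.78902376 -158.36002913   70.32103515] [-0.14530811  0.62170423 -0.26830555] 85.52233180184257
```

View pics/w3.png

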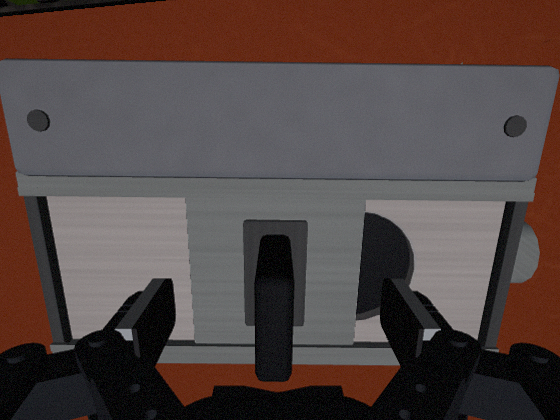

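The fingers are open and touching nothing. The blade stands between them (columns 255–295) with the port half uncovered, so the shutter has stayed in its stop. I'll retreat straight up.

>>> step_arm([
  {"dp": [0,0,-0.06],"angular": [0,0,0],"fingers": 0},
  {"dp": [0,0,-0.2],"angular": [0,0,0],"fingers": 0},
  {"dp": [0,0,-0.4],"angular": [0,0,0],"fingers": 0},
  {"dp": [0,0,-0.6],"angular": [0,0,0],"fingers": 0},
  {"dp": [0,0,-0.8],"angular": [0,0,0],"fingers": 0},
  {"dp": [0,0,-0.8],"angular": [0,0,0],"fingers": 0},
  {"dp": [0,0,-0.8],"angular": [0,0,0],"fingers": 0},
  {"dp": [0,0,-0.8],"angular": [0,0,0],"fingers": 0},
])

```text
time: 17.1
tool_pos: [526.9, -158.0, 228.8]
tcp_rot: [-180.0, 0.1, -4.9]
ft_force: [-0.7, 0.5, -0.5]
finger_gap: 85.6
grip_force: 0.0
```

```bash
python3 - <<'E'
from h import *
im=snapshot('wrist'); cv2.imwrite('pics/w4.png',im)
E
```

```text
(no output)
```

View pics/w4.png

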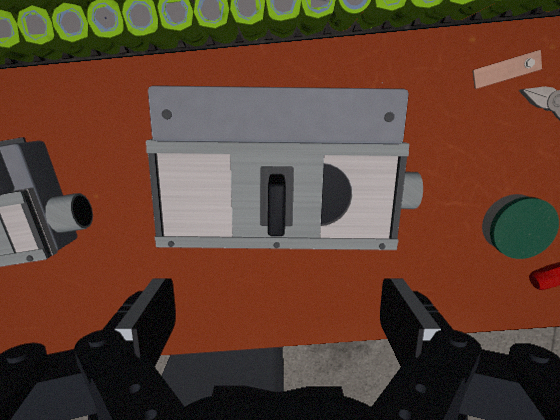

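The shutter rests half open by itself (blade at 277,205, port half visible at 340,195), and the tin is undisturbed.

```bash
python3 -c "
from bench import hand_in; print(hand_in())"
```

```text
the job is handed in; nothing more can be done
None
```

The wide damper's shutter clicked into its stop about 39 mm open and stayed there after I let go. I didn't touch the narrow damper or the loose things, and I handed the job in at about 17 s; hand-in returned no verdict.

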